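# Bin the empty jar: pedal bin under the sink

## Robot

A 6-joint arm with a two-finger parallel gripper is mounted at the origin on the work surface. World frame = base frame: x ahead of the robot, y to its left, z up, the work surface at z = 0. Lengths are in m, angles in rad, forces in N, time in s.
With the tool pointing down it reaches from about 0.35 to 0.975 m from the base axis. Payload 4.9 kg.
Tool frame: the origin (TCP) lies midway between the tips of the shut fingers; the grasp point (between the pads) lies 19 mm behind it (ctrl.hold_point_z is the distance from the TCP to the grasp point, in m); z points along the fingers, y is the line along which they close (so a half turn about z gives the same grasp; the last joint's range is limited). The gripper opens to 85 mm and grips with 20 to 120 N. Pads are 22 mm wide; open, the fingers measure 114 mm over their backs; the gripper's body (76 mm by 85 mm) begins 54 mm behind the grasp point. The pads swing forward as they close: fully open they stand 13 mm farther back than shut.
Start: joints at [1.212, 0.053, 1.613, -0, 1.476, -0.119], TCP at [0.148, 0.607, 0.231] pointing down, gripper open.
Joint ranges: [-3.01, 3.01], [-1.01, 2.22], [0.06, 2.58], [-1.02, 4.17], [0.09, 2.62], [-3.14, 3.14]. Speed limits (rad/s): [2.57, 2.57, 3.14, 3.14, 3.14, 3.14].

## Interface

Orientations are given as a rotation vector (axis times angle).
In Python, from station import status, viewer, finish_job, ctrl gives the robot as it stands.
- The arm moves only by the shell command python3 -m jog 'ROWS' [FORCE]. ROWS is JSON, a list of rows, each a list of 7 numbers: the turn, a rotation vector about the tool's x, y, z each as a share of 5 degrees, from -1 to 1, then the shift along the tool's x, y, z each as a share of 30 mm, from -1 to 1, then the opening, from -1 (shut) to 1 (fully open). A call has 1 to 5 rows; each row shifts and turns the commanded pose from where the row before left it, along the tool's axes as they then stand; what a row does not reach is not made up. A row lasts 1/8 s, in which the tool goes at most 62.5 mm and 10.7 degrees, less where a joint would pass 70% of its speed; a pose out of reach is approached as far as the arm can. A call with a number of a shift or a turn outside -1 to 1 is refused whole. A call with a gripper value outside its range is refused whole. The fingers move at their own pace and stop on an object; FORCE is the grip in N (left out, the last holds). Time passes only in rows, so rows that do not move let the fingers close. It gives the time, the measured TCP pose, the force, the opening and the grip force at its end, in the units of the state.
- status.get_obs(): the state, without advancing time (a new reading comes with each control period).
- viewer.get_image(name): name is "scene" or "top" or "wrist"; returns a dict with "img" (420x560x3 uint8, red, green, blue), "fovy" (degrees; the focal length in pixels is half the picture's height over the tangent of half this angle, whatever the lens; pixels are square), "cx", "cy" (the principal point, pixels), "rvec" (rotation vector, rad) and "tvec" (3), from world to camera coordinates, as OpenCV has them. Camera axes: x right, y down, z forward; pixel columns grow to the right and rows downward; lengths in m; the calibration is good to about 2 mm. A picture is of the moment at which its call begins. There is no depth.
- finish_job(): hands the job in; it is judged then, once.
The state is a dict: "t": time; "q": joint angles; "dq": joint speeds; "effort": joint torques, N m; "tool_pos": TCP position; "tool_rot": TCP orientation; "contact_force": force on the tool from outside, world axes, zero at the start; "wrist_torque": the same for the moment, N m; "opening": finger opening in m; "grip_force": force on a finger pad.
Only numpy, scipy, OpenCV 4.12 (cv2) and the standard library are available. Lean on these libraries where they do the work, as an engineer would, in place of code of your own. Each camera call takes 0.05 s, during which the arm holds its last target. There are 200 camera calls.

## Task

Throw the empty amber jar away in the small steel pedal bin. Press the pedal right down to its stop so that the lid goes over and stays open by itself when the pedal is let up, lower the glass jar in upright and stand it on the waste inside without dropping it, then push the lid over so that it closes. The bin stands loose, so do not tip it or push it away, and leave everything else where it is.

Things in the scene. Friction and masses are not known exactly. Their poses are not given: they have to be found in the camera images.
- bin: Round brushed-steel pedal bin standing loose on the liner, about 1.5 kg, 166 mm across, 235 mm high without its lid, foot radius 78 mm. Origin: centre of its underside; z up; the pedal sticks out at the front, towards its own -x; the lid hinge is at the back (+x). More than about 30 N down on the pedal starts to tip it.
- bin_mouth (a point): Centre of the bin's mouth, 235 mm above its underside, 158 mm inside diameter. Axes as the bin's.
- bin_bed (a point): Middle of the flat firm bed of flattened cartons inside the bin, 120 mm above its underside, 149 mm across. Axes as the bin's.
- pedal_pad (a point): Middle of the top of the tread: black plate 60 mm wide (bin y), 46 mm long (bin x), 8 mm thick, 84 to 130 mm in front of the bin's axis, top 50 mm above the liner at rest. Bin wall and lid rim (86 mm from the axis, up to 259 mm high) rise just behind it, so the gripper must lean back from the bin. Tread pin: on the bin's axis, 38 mm up. Axes turn with the pedal, as the bin's at rest.
- pedal (a joint): Pedal angle in rad: 0 up, 0.24 at its rigid stop, which is 25 mm down at the tread. It springs back when let go. Pressed slowly it takes about 10 N on the tread all the way (lid weight and return spring; more when pressed fast, the lid is damped), then the force rises steeply at the stop.
- lid (a joint): Lid angle, rad: 0 shut, 1.84 right back on its rest. The pedal only pushes it, 6.65 rad per rad: let up early, it falls shut; over the pedal's last tenth it passes its balance point (about 1.45), falls back to 1.84 in under a second and stays there with the pedal up. Pushed forward below about 1.4 (under 3 N) it sinks shut by itself in about a second.
- lid_hinge (a point): On the lid's hinge pin, 83 mm behind the bin's axis, 235 mm above its underside. Its axes turn with the lid: -x points from hinge to free edge, z out of the lid's outer (top) face.
- lid_top (a point): Middle of the lid's outer face, 83 mm from the hinge, 24 mm off the hinge plane. The lid is a steel disc 170 mm across, 13 mm thick at the rim, 0.15 kg; free edge 170 mm from the hinge. Thrown open it stands behind the mouth leaning 15 degrees back, outer face to the rear, free edge 400 mm above the liner. Axes as lid_hinge.
- jar: The empty amber glass jar, open, without a cap: 62 mm outside diameter up to z = 78 mm, then a neck of 56 mm, 92 mm high, wall 3.5 mm, about 0.17 kg. Stands upright. Origin: centre of its underside, z up.
- jar_mouth (a point): Centre of the jar's mouth, 92 mm above its underside.
- squeeze_bottle: White plastic squeeze bottle with a capped nozzle, 52 mm across, 156 mm high, standing; not to be moved. Origin: centre of its underside.
- polish_tin: Round metal tin with a lid, 75 mm across, 44 mm high; not to be moved. Origin: centre of its underside.
- brush_holder: Yellow plastic toilet brush holder without its brush, 116 mm across the foot, 127 mm high; not to be moved. Origin: centre of its underside.
- grout_brush: Stainless steel grout brush lying bristles down, about 205 mm long (its own x, head towards +x), 42 mm high; not to be moved. Origin: under its middle on the liner.
- phenyl_bottle: Capped full amber glass bottle with a paper label, 72 mm across, 190 mm high; not to be moved. Origin: centre of its underside.
There are look-alikes about, which are no part of the job. Leave any purple look-alike of the jar alone.

How it is judged:
By the outcome, as a careful person would: the job done as asked, in the order asked, and still so for the second after the job is handed in, with the robot touching nothing.
It also fails if it takes over 72 s, if anything falls off the work surface, if the arm or the gripper's body presses on something with over 40 N, if the wrist force passes 120 N, or if a joint passes its speed limit or range.

## Working session

There is one attempt and no reset: what is moved stays moved. The work goes in short steps, Python scripts to look and compute and a shell command to move; the robot and the scene stay as the last step left them, time stands still between calls to the robot, and variables do not carry over. Pictures are saved under pics/ and viewed, at most 10 in all, crops included, and the job is handed in when it is done.

```bash
ls; mkdir -p pics; python3 - <<'E'
from station import status, viewer, ctrl
import cv2,pickle
d={}
for n in("scene","top"):
    r=viewer.get_image(n); d[n]=r
    cv2.imwrite(f"pics/{n}0.png",cv2.resize(r["img"][:,:,::-1],(784,588),interpolation=cv2.INTER_CUBIC))
    print(n,r["fovy"],r["cx"],r["cy"],r["rvec"],r["tvec"])
pickle.dump(d,open("d0.pkl","wb"))
o=status.get_obs();print(o, ctrl.hold_point_z)
E
```

```text
pics
scene 53.17131412375821 281.5441254239304 215.15222278318709 [ 2.20497729  1.00823086 -0.38913323] [-0.34966312 -0.22334261  1.78665095]
top 49.32650979048589 276.19304049788457 212.0917524858373 [ 2.17988838 -2.18451364  0.06375067] [-0.0134751   0.57674406  1.46572894]
{'t': 0.1, 'q': array([ 1.21199545e+00,  5.33110444e-02,  1.61416972e+00, -1.65737323e-06,
        1.47599145e+00, -1.18970341e-01]), 'dq': array([-1.17236681e-03,  7.24282545e-05, -2.39177604e-03, -2.17201740e-03,
       -3.85132435e-03, -8.86785466e-04]), 'effort': array([ 2.86731074e-04, -3.94900596e+01, -3.71364713e+01, -1.29167311e-04,
        3.85712789e-03,  9.12400422e-08]), 'tool_pos': array([0.14824283, 0.60658126, 0.23016565]), 'tool_rot': array([-3.75769291e-01, -3.11859095e+00,  2.86876603e-03]), 'contact_force': array([ 0.21748016,  0.4351917 , -0.14744773]), 'wrist_torque': array([ 0.00389907, -0.01014242, -0.01562685]), 'grip_force': 0.0, 'opening': 0.08577946838681745} 0.0187
```

View pics/scene0.png

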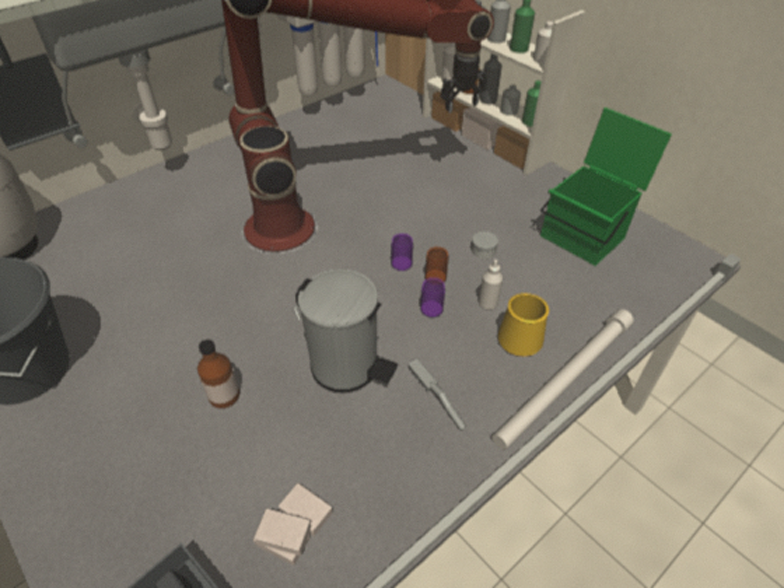

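View pics/top0.png

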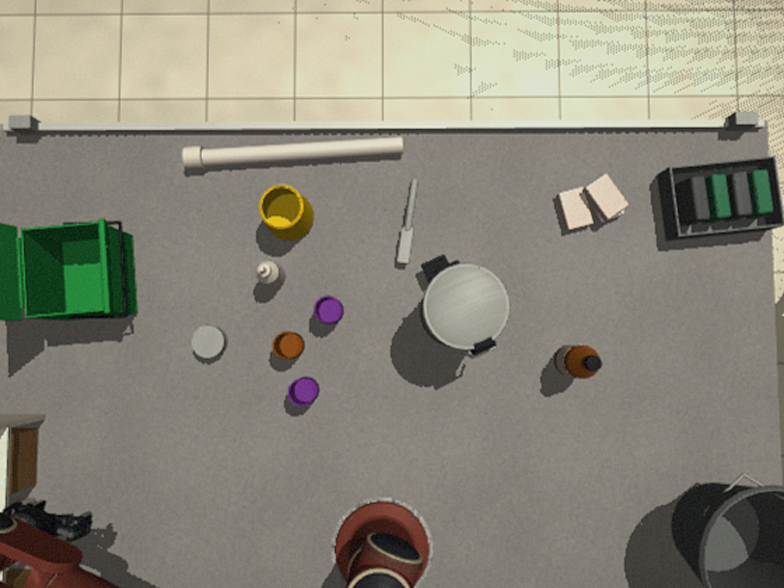

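Scene: the amber jar is at (436,264) between purple look-alikes at (402,252) and (432,298). The bin is at (341,330) with its pedal at (382,372). Top: the amber jar is at (288,345), the purples at (329,310) and (304,391), and the capped amber phenyl bottle at (580,361). The open, uncapped amber one fits the jar, and I'll confirm it in a crop. The bin lid centre is at (466,306), the pedal at (437,267) and the hinge at (484,345).

```bash
python3 - <<'E'
import pickle,cv2,numpy as np
d=pickle.load(open("d0.pkl","rb"))
def c(n,x,y,w,h,s): return cv2.resize(d[n]["img"][y:y+h,x:x+w,::-1],(w*s,h*s),interpolation=cv2.INTER_CUBIC)
a=c("top",180,200,80,100,5); b=c("top",290,175,80,100,5)
cv2.imwrite("pics/crop1.png",np.hstack([a,b]))
E
```

```text
(no output)
```

View pics/crop1.png

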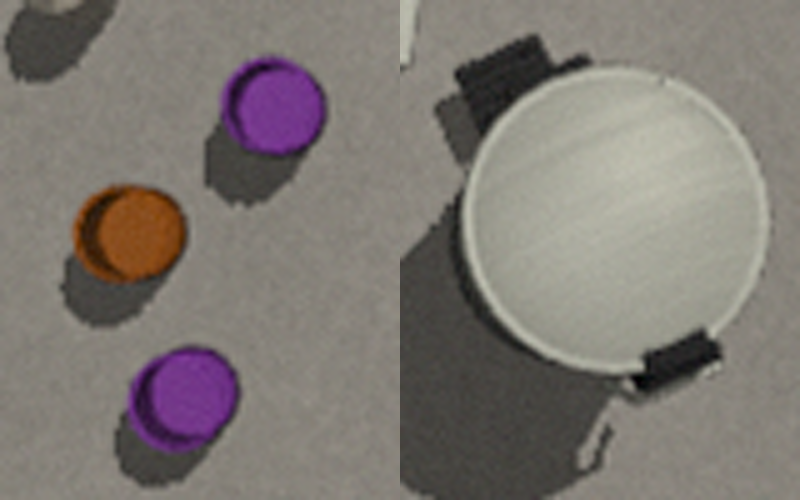

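Confirmed: the amber jar is open with no cap, at crop (130,233), i.e. top px (206,246.6), with a purple jar on each side. The lid centre is at px (333,219). The tread's outer corners are at px (301,189.4) and (318,182), and the hinge block is around (346,248).

```bash
cat > h.py <<'E'
import cv2,numpy as np
from scipy.spatial.transform import Rotation as R
from scipy.optimize import least_squares
def K(r):
    f=210/np.tan(np.radians(r["fovy"]/2)); return np.array([[f,0,r["cx"]],[0,f,r["cy"]],[0,0,1]])
def proj(r,P): return cv2.projectPoints(np.array(P,float).reshape(-1,3),np.array(r["rvec"]),np.array(r["tvec"]),K(r),None)[0][:,0]
def back(r,uv,z):
    Rm=R.from_rotvec(r["rvec"]).as_matrix(); C=-Rm.T@r["tvec"]
    d=Rm.T@np.linalg.inv(K(r))@np.array([*uv,1.]); return C+d*(z-C[2])/d[2]
def circ(x,y,z,rad):
    a=np.linspace(0,2*np.pi,60,endpoint=False); return np.c_[x+rad*np.cos(a),y+rad*np.sin(a),0*a+z]
E
python3 - <<'E'
from h import *
import pickle
d=pickle.load(open("d0.pkl","rb"))
def box(uv): return np.r_[uv.min(0),uv.max(0)]
def fit(obs,P,x0):
    f=lambda p: np.concatenate([box(proj(d[n],P(*p)))-b for n,b in obs.items()])
    s=least_squares(f,x0); return s.x,s.fun
def mask(n,roi,lo,hi):
    x,y,w,h=roi; hsv=cv2.cvtColor(d[n]["img"],cv2.COLOR_RGB2HSV)[y:y+h,x:x+w]
    m=cv2.inRange(hsv,lo,hi); k,l,st,c=cv2.connectedComponentsWithStats(m)
    i=1+np.argmax(st[1:,4]); s=st[i]; return np.array([s[0]+x-.5,s[1]+y-.5,s[0]+s[2]+x-.5,s[1]+s[3]+y-.5])
jar=lambda x,y:np.vstack([circ(x,y,0,.031),circ(x,y,.078,.031),circ(x,y,.092,.028)])
A=((3,110,30),(20,255,255));Pu=((130,80,30),(165,255,255))
for nm,c,rt,rs in(("amber",A,(185,225,45,45),(298,172,30,32)),("pur1",Pu,(220,205,30,35),(295,195,30,35)),("pur2",Pu,(200,262,35,40),(272,160,28,38))):
    o={"top":mask("top",rt,*c),"scene":mask("scene",rs,*c)}
    print(nm,o); 
    for k in ({"top":o["top"]},o): print(fit(k,jar,[.5,.2]))
t=d["top"]
# lid rim
b=np.array([290+62/5,175+67/5,290+368/5,175+373/5])-.4
L=lambda x,y:np.vstack([circ(x,y,.246,.085),circ(x,y,.259,.085)])
p,e=fit({"top":b},L,[.5,-.1]);print("lid",p,e)
pc=[back(t,(290+u/5-.4,175+v/5-.4),.05) for u,v in((55,72),(140,35))];hc=[back(t,(290+u/5-.4,175+v/5-.4),.24) for u,v in((240,390),(320,355))]
print(pc,hc); m=np.mean(pc,0)[:2];h=np.mean(hc,0)[:2]
for a,q in(("pedal",m-p),("hinge",p-h),("both",m-h)): print(a,np.linalg.norm(q),np.degrees(np.arctan2(-q[1],-q[0])))
q=pc[1]-pc[0];print("edge",np.linalg.norm(q),np.degrees(np.arctan2(q[1],q[0])))
E
```

```text
amber {'top': array([194.5, 236.5, 216.5, 256.5]), 'scene': array([303.5, 176.5, 319.5, 200.5])}
(array([0.46613522, 0.21002919]), array([-6.75210010e-01, -2.32966142e-03,  7.11532639e-01, -1.80987641e-05]))
(array([0.46434723, 0.21145223]), array([-1.13816797,  0.57373019,  0.27411051,  0.57927262, -0.61113444,
       -0.7805444 ,  0.70288493,  3.25927429]))
pur1 {'top': array([223.5, 210.5, 244.5, 230.5]), 'scene': array([300.5, 198.5, 317.5, 225.5])}
(array([0.54787184, 0.11939046]), array([-0.39450106, -0.26381961,  0.41554614,  0.27522239]))
(array([0.54644897, 0.12020582]), array([-0.65839524,  0.19125974,  0.16649489,  0.70921533, -0.48505723,
       -0.33818415,  0.68018686,  1.83171265]))
pur2 {'top': array([204.5, 269.5, 227.5, 290.5]), 'scene': array([279.5, 166.5, 293.5, 192.5])}
(array([0.36061359, 0.17577844]), array([ 0.02413301, -0.3273967 , -0.02558633,  0.30851645]))
(array([0.35981404, 0.17593121]), array([-0.02748191, -0.08106002, -0.07371532,  0.56997466, -0.88738021,
       -0.40599922,  1.17210512,  1.15610782]))
lid [ 0.54273093 -0.17042817] [-0.83308668 -0.65256663  0.82148052  0.63294498]
[array([ 0.64828643, -0.09298524,  0.05      ]), array([ 0.67188787, -0.14736134,  0.05      ])] [array([ 0.44986496, -0.18512323,  0.24      ]), array([ 0.46894727, -0.22921711,  0.24      ])]
pedal 0.12766375958294449 -156.81817689684735
hinge 0.09106590580301772 -156.204964018401
both 0.218726621265016 -156.56287233167066
edge 0.05927721815045548 -66.53718892798433
```

```bash
python3 - <<'E'
from h import *
import pickle
from station import ctrl,status
print([(a,getattr(ctrl,a)) for a in dir(ctrl) if a[0]!='_'])
d=pickle.load(open("d0.pkl","rb"));t=d["top"]
for n,u,v,z in(("brush head tip",403,263,.03),("brush joint",407,228,.03),("brush tail",413,180,.02),("bottle cap",263,266,.156),("holder top",281,207,.127),("phenyl cap",593,362,.19),("tin",208,342,.044)):
    print(n,back(t,(u/1.4,v/1.4),z).round(3))
E
cat > rec.sh <<'E'
python3 - <<'P'
from station import status
import json
o=status.get_obs();open("log.jsonl","a").write(json.dumps({k:list(map(float,o[k])) for k in("q","tool_pos","tool_rot")})+"\n")
print("t",round(o["t"],2),"q",o["q"].round(3),"p",o["tool_pos"].round(4),"F",o["contact_force"].round(1),"open",round(o["opening"],4),round(o["grip_force"],1))
P
E
bash rec.sh
python3 -m jog '[[0,0,1,-0.5,-1,-1,-1],[0,0,1,-0.5,-1,-1,-1],[0,0,1,-0.5,-1,-1,-1],[0,0,1,-0.5,-1,-0.5,-1],[0,0,1,-0.5,-1,0,-1]]' 20; bash rec.sh
python3 -m jog '[[1,0,0,0,-1,0,-1],[1,0,0,0,-1,0,-1],[1,0,0,0,-1,0,-1],[1,0,0,0,-1,0,-1],[0,0,0,0,0,0,-1]]'; bash rec.sh
```

```text
[('MotionError', <class 'station.MotionError'>), ('hold_point_z', 0.0187)]
brush head tip [ 0.655 -0.053  0.03 ]
brush joint [ 0.736 -0.062  0.03 ]
brush tail [ 0.852 -0.077  0.02 ]
bottle cap [0.634 0.246 0.156]
holder top [0.766 0.214 0.127]
phenyl cap [ 0.432 -0.435  0.19 ]
tin [0.473 0.392 0.044]
t 0.1 q [ 1.212  0.053  1.614 -0.     1.476 -0.119] p [0.1482 0.6066 0.2302] F [ 0.2  0.4 -0.1] open 0.0858 0.0
t: 0.72
tool_pos: [0.1569, 0.4402, 0.3379]
tool_rot: [1.046, 2.962, 0.004]
contact_force: [-0.0, 0.7, -0.8]
opening: -0.0001
grip_force: 0.0
t 0.72 q [ 1.069 -0.376  1.819 -0.     1.696  0.178] p [0.1569 0.4402 0.3379] F [-0.   0.7 -0.8] open -0.0001 0.0
t: 1.35
tool_pos: [0.0825, 0.3485, 0.3516]
tool_rot: [-0.99, -2.817, 0.495]
contact_force: [0.1, 0.2, -0.4]
opening: 0.0001
grip_force: 0.0
t 1.35 q [ 1.079 -0.429  1.863  0.071  2.05   0.206] p [0.0825 0.3485 0.3516] F [ 0.1  0.2 -0.4] open 0.0001 0.0
```

```bash
cat > to.py <<'E'
import sys,numpy as np
from station import status
from scipy.spatial.transform import Rotation as R
# to.py x,y,z [x,y,z ...] [--rot yaw_x,tilt,(lean az)]: units of 30mm in tool axes per segment (current orientation)
o=status.get_obs(); M=R.from_rotvec(o["tool_rot"]); p=o["tool_pos"]
m=M.as_matrix(); az=lambda v: np.degrees(np.arctan2(v[1],v[0])).round(1)
print("xaz",az(m[:,0]),"yaz",az(m[:,1]),"tilt",np.degrees(np.arccos(-m[2,2])).round(2),"lean az",az(-m[:,2]),"p",p.round(4))
for a in sys.argv[1:]:
    if a.startswith("r"):  # r yaw: tool straight down with x az yaw -> turn in units of 5deg
        y=np.radians(float(a[1:])); T=np.array([[np.cos(y),np.sin(y),0],[np.sin(y),-np.cos(y),0],[0,0,-1]])
        print("turn",(np.degrees((M.inv()*R.from_matrix(T)).as_rotvec())/5).round(2)); M=R.from_matrix(T); continue
    q=np.array(eval("["+a+"]")); print(a,(M.inv().apply(q-p)/.03).round(2)); p=q
E
python3 -m jog '[[1,0,0,0,0,0,-1],[1,0,0,0,0,0,-1],[0,0,0,0,0,0,-1]]'; bash rec.sh; python3 to.py .35,.35,.36 .68,-.08,.30 .645,-.1265,.10
```

```text
t: 1.72
tool_pos: [0.0831, 0.349, 0.3504]
tool_rot: [-0.956, -2.715, 0.729]
contact_force: [-0.3, 1.2, 0.1]
opening: -0.0
grip_force: 0.0
t 1.73 q [ 1.062 -0.314  1.813  0.1    2.16   0.202] p [0.0831 0.349  0.3504] F [-0.3  1.2  0.1] open -0.0 0.0
xaz 141.2 yaz 51.2 tilt 30.06 lean az 51.3 p [0.0831 0.349  0.3504]
.35,.35,.36 [-6.92  4.68 -3.08]
.68,-.08,.30 [-17.55  -2.7    3.89]
.645,-.1265,.10 [-0.06  1.66  6.74]
```

```bash

python3 -m jog '[[0,0,0,-1,0.67,-0.44,-1],[0,0,0,-1,0.67,-0.44,-1],[0,0,0,-1,0.67,-0.44,-1],[0,0,0,-1,0.67,-0.44,-1],[0,0,0,-1,0.67,-0.44,-1]]' >/dev/null; bash rec.sh
python3 -m jog '[[0,0,0,-1,0.67,-0.44,-1],[0,0,0,-1,0.67,-0.44,-1],[0,0,0,-1,-0.15,0.2,-1],[0,0,0,-1,-0.15,0.2,-1],[0,0,0,-1,-0.15,0.2,-1]]'>/dev/null; bash rec.sh
python3 -m jog '[[0,0,0,-1,-0.15,0.2,-1],[0,0,0,-1,-0.15,0.2,-1],[0,0,0,-1,-0.15,0.2,-1],[0,0,0,-1,-0.15,0.2,-1],[0,0,0,-1,-0.15,0.2,-1]]'>/dev/null; bash rec.sh
python3 -m jog '[[0,0,0,-1,-0.15,0.2,-1],[0,0,0,-1,-0.15,0.2,-1],[0,0,0,-1,-0.15,0.2,-1],[0,0,0,-1,-0.15,0.2,-1],[0,0,0,-1,-0.15,0.2,-1]]'>/dev/null; bash rec.sh
cat > fk.py <<'E'
import json,numpy as np
from scipy.spatial.transform import Rotation as R
from scipy.optimize import least_squares
ry=lambda a:R.from_euler('y',a).as_matrix(); rz=lambda a:R.from_euler('z',a).as_matrix()
def fk(q,P):
    h,a,L1,e,L2,d=P; A=rz(q[0]); s=A@[a,0,h]; B=A@ry(q[1]); el=s+B@[0,0,L1]; C=B@ry(q[2]); 
    w=el+C@[e,0,L2]; D=C@rz(q[3])@ry(q[4]); return s,el,w,w+D@[0,0,d]
def load(): return [json.loads(l) for l in open("log.jsonl")]
def fit():
    L=load(); s=least_squares(lambda P:np.concatenate([fk(l["q"],P)[3]-l["tool_pos"] for l in L]),[.3,0,.4,0,.4,.25]); return s.x,np.abs(s.fun).max()
if __name__=="__main__":
    P,e=fit();print(P.round(4),e); print([x.round(3) for x in fk(load()[-1]["q"],P)])
E
python3 fk.py;python3 to.py  .645,-.1265,.07
```

```text
t 2.35 q [ 0.772 -0.084  1.598 -0.073  2.143 -0.146] p [0.2761 0.3483 0.359 ] F [0.3 0.2 0.2] open -0.0002 0.0
t 2.98 q [ 0.54   0.022  1.505 -0.203  2.098 -0.415] p [0.4096 0.2751 0.3528] F [-0.1 -0.5  0.4] open -0.0002 0.0
t 3.6 q [ 0.304  0.074  1.476 -0.315  2.016 -0.667] p [0.505  0.1542 0.3383] F [0.5 0.2 0.4] open 0.0001 0.0
t 4.22 q [ 0.099  0.206  1.355 -0.393  1.934 -0.872] p [0.6005 0.0334 0.3236] F [0.2 0.6 1.1] open 0.0005 0.0
[-0.0331 -0.0096  0.3572 -0.1456  0.5889  0.1709] 0.08586307746288327
[array([-0.01 , -0.001, -0.033]), array([0.063, 0.006, 0.317]), array([0.648, 0.064, 0.468]), array([ 0.595, -0.003,  0.32 ])]
xaz 141.3 yaz 51.3 tilt 29.9 lean az 51.5 p [0.6005 0.0334 0.3236]
.645,-.1265,.07 [-4.47  1.42  8.95]
```

```bash
sed -i 's/h,a,L1,e,L2,d=P;/h,a,L1,e,L2,d,v=P;/; s/D=C@rz(q\[3\])/D=C@rz(SG*q[3])/; s/D@\[0,0,d\]/D@[v,0,d]/; s/^ry=/SG=1\nry=/; s/.4,.25\])/.4,.25,0])/' fk.py
python3 - <<'E'
import fk,numpy as np
for s in(1,-1):
    fk.SG=s; P,e=fk.fit(); print(s,P.round(4),e); print([x.round(3) for x in fk.fk(fk.load()[-1]["q"],P)])
E
```

```text
1 [-0.042   0.0665  0.3535 -0.1525  0.5576  0.1787  0.0458] 0.0883976254632631
[array([ 0.066,  0.007, -0.042]), array([0.138, 0.014, 0.304]), array([0.691, 0.068, 0.462]), array([0.593, 0.001, 0.322])]
-1 [-0.2106  0.1104  0.3095 -0.3018  0.5245  0.1186  0.0757] 0.11259049447359473
[array([ 0.11 ,  0.011, -0.211]), array([0.173, 0.017, 0.092]), array([0.692, 0.068, 0.4  ]), array([0.577, 0.089, 0.321])]
```

```bash
sed -i 's/,d,v=P;/,d,v,b,c=P;/; s/A@\[a,0,h\]/A@[a,b,h]/; s/D@\[v,0,d\]/D@[v,c,d]/; s/.25,0\])/.25,0,.07,0])/' fk.py
python3 - <<'E'
import fk,numpy as np
for s in(1,-1):
    fk.SG=s; P,e=fk.fit(); print(s,P.round(4),e); print([x.round(3) for x in fk.fk(fk.load()[-1]["q"],P)])
E
```

```text
1 [0.238  0.     0.4264 0.0957 0.6099 0.2795 0.     0.0742 0.    ] 9.063746420068242e-10
[array([-0.007,  0.074,  0.238]), array([0.079, 0.082, 0.655]), array([0.687, 0.142, 0.566]), array([0.6  , 0.033, 0.324])]
-1 [-0.3996  0.082   0.2607 -0.4648  0.5469  0.0496  0.09   -0.0088  0.0578] 0.083645780202382
[array([ 0.082, -0.001, -0.4  ]), array([ 0.135,  0.005, -0.144]), array([0.675, 0.058, 0.326]), array([0.568, 0.107, 0.334])]
```

```bash
cat > plan.py <<'E'
import fk,numpy as np
from fk import *
P,_=fit()
u=np.array([np.cos(np.radians(23.4)),np.sin(np.radians(23.4)),0]);v=np.array([-u[1],u[0],0]);ax=np.array([.542,-.171,0]);Z=np.array([0,0,1.])
def ik(p,tz,q0=(0,.2,1.4,0,1.8)):
    tz=np.array(tz)/np.linalg.norm(tz); w=np.array(p)-P[5]*tz
    f=lambda q:np.r_[fk.fk(q,P)[2]-w,fk.fk(q,P)[3]-np.array(p)]
    s=least_squares(f,q0); return s.x,np.abs(s.fun).max()
def lid(th):
    H=ax-.083*u+.235*Z; dx=u*np.cos(th)+Z*np.sin(th); n=-u*np.sin(th)+Z*np.cos(th)
    c=H+.085*dx; vv=v; a=np.linspace(0,2*np.pi,72); 
    return np.vstack([c+.085*r*(np.outer(np.cos(a),dx)+np.outer(np.sin(a),vv))+k*n for r in(1,.7,.4) for k in(.011,.024)])
def seg(q):
    s,el,w,t=fk.fk(q,P); A=rz(q[0])@ry(q[1])@ry(q[2]); st=w-A@[0,0,P[4]]
    return [(st,w),(w,t)]
def dist(q,L):
    r=[]
    for a,b in seg(q):
        t=np.linspace(0,1,60)[:,None]; X=a+t*(b-a); D=np.linalg.norm(X[:,None]-L[None],axis=2); i=np.unravel_index(D.argmin(),D.shape); r.append((D.min().round(3),X[i[0]].round(3)))
    return r
E
python3 - <<'E'
from plan import *
l=np.radians(51.4); lean=lambda d,l:-Z*np.cos(np.radians(d))-np.sin(np.radians(d))*np.array([np.cos(np.radians(l)),np.sin(np.radians(l)),0])
q,e=ik(ax+.112*u+.025*Z,lean(30,51.4));print("press",q.round(3),e)
for th in(0,.5,1,1.5,1.84): print(th,dist(q,lid(th)))
for dz in(.036,.05,.1,.2,.3):
  for off in(0,.03):
    q,e=ik(ax+off*u+(.12+dz)*Z,-Z); print("place",dz,off,q.round(3),e,dist(q,lid(1.84)))
E
```

```text
Traceback (most recent call last):
  File "plan.py", line 8, in ik
    s=least_squares(f,q0); return s.x,np.abs(s.fun).max()
  File "plan.py", line 7, in <lambda>
    f=lambda q:np.r_[fk.fk(q,P)[2]-w,fk.fk(q,P)[3]-np.array(p)]
                     ^^^^^
AttributeError: 'function' object has no attribute 'fk'
```

```bash
sed -i 's/^import fk,numpy as np/import numpy as np/; s/fk\.fk(/fk(/g' plan.py
cat > p1.py <<'E'
from plan import *
lean=lambda d,l:-Z*np.cos(np.radians(d))-np.sin(np.radians(d))*np.array([np.cos(np.radians(l)),np.sin(np.radians(l)),0])
q,e=ik(ax+.112*u+.025*Z,lean(30,51.4));print("press",q.round(3),e)
for th in(0,.5,1,1.5,1.84): print(th,dist(q,lid(th)))
for dz in(.036,.05,.1,.2,.3):
  for off in(0,.03):
    q,e=ik(ax+off*u+(.12+dz)*Z,-Z); print("place",dz,off,q.round(3),e,dist(q,lid(1.84)))
E
python3 p1.py
```

```text
press [-0.125  0.524  1.475 -0.444  1.448] 1.2889826012107974e-10
0 [(np.float64(0.115), array([ 0.62 , -0.003,  0.319])), (np.float64(0.127), array([ 0.702, -0.054,  0.185]))]
0.5 [(np.float64(0.107), array([0.573, 0.003, 0.34 ])), (np.float64(0.187), array([ 0.72 , -0.032,  0.234]))]
1 [(np.float64(0.126), array([0.517, 0.01 , 0.366])), (np.float64(0.265), array([ 0.726, -0.025,  0.251]))]
1.5 [(np.float64(0.157), array([0.471, 0.016, 0.387])), (np.float64(0.28), array([ 0.674, -0.089,  0.107]))]
1.84 [(np.float64(0.181), array([0.452, 0.018, 0.396])), (np.float64(0.278), array([ 0.673, -0.091,  0.103]))]
place 0.036 0 [-0.437 -0.023  1.818 -0.     1.347] 1.8146885660819123e-09 [(np.float64(0.106), array([ 0.451, -0.128,  0.458])), (np.float64(0.094), array([ 0.542, -0.171,  0.232]))]
place 0.036 0.03 [-0.398  0.031  1.764 -0.     1.347] 3.179647933837515e-10 [(np.float64(0.121), array([ 0.449, -0.108,  0.465])), (np.float64(0.124), array([ 0.57 , -0.159,  0.232]))]
place 0.05 0 [-0.437 -0.036  1.806 -0.     1.371] 1.527594550854161e-09 [(np.float64(0.114), array([ 0.45 , -0.128,  
[... 638 characters left out ...]
9  1.635 -0.     1.626] 7.028457538194033e-10 [(np.float64(0.219), array([ 0.43 , -0.119,  0.593])), (np.float64(0.114), array([ 0.542, -0.171,  0.32 ]))]
place 0.2 0.03 [-0.398 -0.064  1.583 -0.     1.623] 1.0711032061294645e-10 [(np.float64(0.225), array([ 0.427, -0.099,  0.591])), (np.float64(0.143), array([ 0.57 , -0.159,  0.32 ]))]
place 0.3 0 [-0.437 -0.124  1.477 -0.     1.789] 1.304452407202561e-09 [(np.float64(0.289), array([ 0.387, -0.098,  0.662])), (np.float64(0.141), array([ 0.542, -0.171,  0.42 ]))]
place 0.3 0.03 [-0.398 -0.07   1.426 -0.     1.785] 3.634654799355985e-10 [(np.float64(0.29), array([ 0.383, -0.081,  0.656])), (np.float64(0.169), array([ 0.57 , -0.159,  0.42 ]))]
```

```bash

python3 -m jog '[[0,0,0,-0.5,0.16,1,-1],[0,0,0,-0.5,0.16,1,-1],[0,0,0,-0.5,0.16,1,-1],[0,0,0,-0.5,0.16,1,-1],[0,0,0,-0.5,0.16,1,-1]]'>/dev/null; bash rec.sh
python3 -m jog '[[0,0,0,-0.5,0.15,0.8,-1],[0,0,0,-0.5,0.15,0.8,-1],[0,0,0,-0.5,0.15,0.8,-1],[0,0,0,-0.5,0.15,0.8,-1],[0,0,0,0,0,0,-1]]'>/dev/null; bash rec.sh
python3 to.py .645,-.1265,.07 .645,-.1265,.05 .645,-.1265,.025
python3 - <<'E'
from station import viewer
import cv2,numpy as np
a=viewer.get_image("top")["img"][110:290,230:410];b=viewer.get_image("scene")["img"][170:350,190:370]
cv2.imwrite("pics/press1.png",cv2.resize(np.hstack([a,b])[:,:,::-1],(800,400),interpolation=cv2.INTER_CUBIC))
E
```

```text
t 4.85 q [-0.029  0.317  1.463 -0.414  1.684 -0.904] p [ 0.6248 -0.0556  0.1809] F [-0.5  1.  -0.5] open -0.0003 0.0
t 5.47 q [-0.114  0.462  1.445 -0.437  1.541 -0.927] p [ 0.6494 -0.1188  0.0864] F [ 0.   1.  -0.4] open 0.0004 0.0
xaz 141.2 yaz 51.3 tilt 30.12 lean az 50.8 p [ 0.6494 -0.1188  0.0864]
.645,-.1265,.07 [-0.05  0.02  0.62]
.645,-.1265,.05 [-0.    0.33  0.58]
.645,-.1265,.025 [-0.    0.42  0.72]
```

View pics/press1.png

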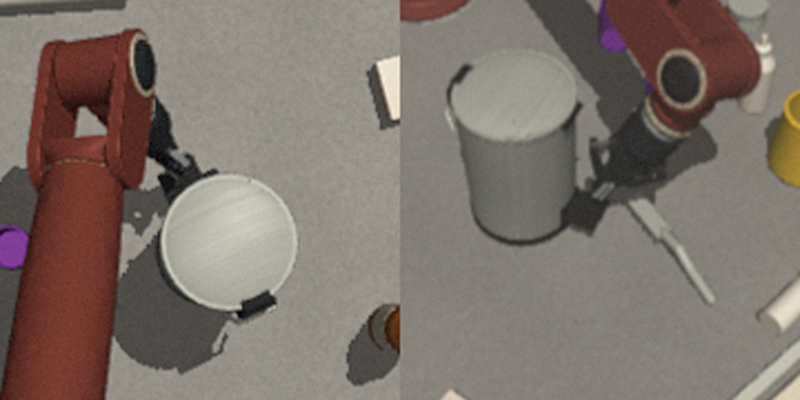

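The fingertips are over the tread (left panel around (180,180), right panel around (598,195)) and clear of the lid rim and the grout brush. Next I press slowly.

```bash

python3 -m jog '[[0,0,0,-0.05,0.02,0.62,-1],[0,0,0,0,0.17,0.29,-1],[0,0,0,0,0.1,0.17,-1],[0,0,0,0,0,0,-1]]'; 
python3 -m jog '[[0,0,0,0,0.05,0.09,-1],[0,0,0,0,0.05,0.09,-1],[0,0,0,0,0.05,0.09,-1],[0,0,0,0,0,0,-1]]'
```

```text
t: 6.08
tool_pos: [0.6459, -0.1253, 0.056]
tool_rot: [-0.954, -2.715, 0.728]
contact_force: [-0.2, -0.4, 0.1]
opening: -0.0
grip_force: 0.0
t: 6.58
tool_pos: [0.6473, -0.1256, 0.0503]
tool_rot: [-0.956, -2.717, 0.729]
contact_force: [-2.0, 1.6, 8.6]
opening: -0.0
grip_force: 4.3
```

```bash

python3 -m jog '[[0,0,0,0,0.04,0.07,-1],[0,0,0,0,0.04,0.07,-1],[0,0,0,0,0.04,0.07,-1],[0,0,0,0,0.04,0.07,-1],[0,0,0,0,0.04,0.07,-1]]'|egrep 't:|pos|force'; python3 -m jog '[[0,0,0,0,0.04,0.07,-1],[0,0,0,0,0.04,0.07,-1],[0,0,0,0,0,0,-1]]'|egrep 't:|pos|force'
```

```text
t: 7.2
tool_pos: [0.6477, -0.1254, 0.0392]
tool_rot: [-0.957, -2.718, 0.729]
contact_force: [-2.2, 3.3, 11.8]
grip_force: 5.7
t: 7.58
tool_pos: [0.6475, -0.1255, 0.0335]
tool_rot: [-0.957, -2.718, 0.729]
contact_force: [-0.8, 3.1, 8.7]
grip_force: 4.3
```

```bash

python3 -m jog '[[0,0,0,0,0.03,0.06,-1],[0,0,0,0,0.03,0.06,-1],[0,0,0,0,0,0,-1]]'|egrep 't:|pos|force'; python3 -m jog '[[0,0,0,0,0.03,0.05,-1],[0,0,0,0,0,0,-1]]'|egrep 't:|pos|force'
```

```text
t: 7.95
tool_pos: [0.6472, -0.1257, 0.0292]
tool_rot: [-0.956, -2.717, 0.729]
contact_force: [-0.9, 2.1, 8.3]
grip_force: 4.0
t: 8.2
tool_pos: [0.6471, -0.1258, 0.0273]
tool_rot: [-0.956, -2.717, 0.729]
contact_force: [-1.9, 2.1, 8.5]
grip_force: 3.8
```

```bash

for i in 1; do python3 -m jog '[[0,0,0,0,0.02,0.03,-1],[0,0,0,0,0,0,-1]]'|egrep 't:|pos|contact'; python3 -m jog '[[0,0,0,0,0.02,0.03,-1],[0,0,0,0,0,0,-1]]'|egrep 't:|pos|contact';  done
python3 - <<'E'
from station import viewer
import cv2,numpy as np
a=viewer.get_image("top")["img"][110:290,230:410];b=viewer.get_image("scene")["img"][140:320,190:370]
cv2.imwrite("pics/press2.png",cv2.resize(np.hstack([a,b])[:,:,::-1],(800,400),interpolation=cv2.INTER_CUBIC))
E
```

```text
t: 8.45
tool_pos: [0.6469, -0.1258, 0.0262]
tool_rot: [-0.956, -2.716, 0.729]
contact_force: [-1.3, 2.0, 8.0]
t: 8.7
tool_pos: [0.6469, -0.1258, 0.0251]
tool_rot: [-0.956, -2.716, 0.73]
contact_force: [-2.2, 2.1, 7.4]
```

View pics/press2.png

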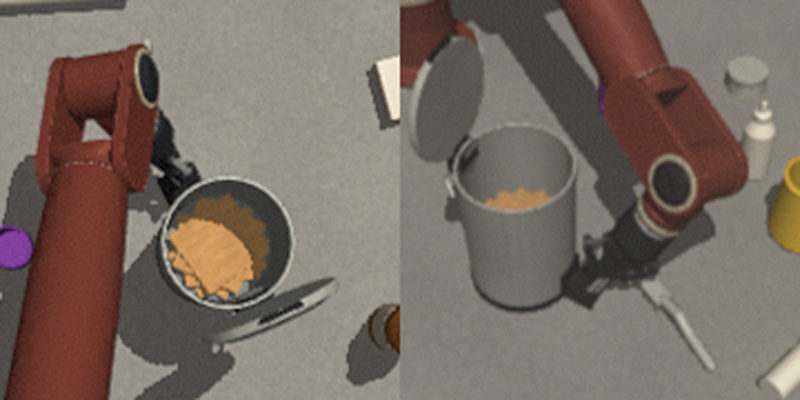

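The lid is up: left panel, edge-on at (275,312); right panel, standing at (447,95). The force hasn't risen yet, so I continue to the stop.

```bash

for i in 1; do python3 -m jog '[[0,0,0,0,0.02,0.03,-1],[0,0,0,0,0,0,-1]]'|egrep 't:|pos|contact'; python3 -m jog '[[0,0,0,0,0.02,0.03,-1],[0,0,0,0,0,0,-1]]'|egrep 't:|pos|contact';  done
```

```text
t: 9.05
tool_pos: [0.6468, -0.1259, 0.0245]
tool_rot: [-0.956, -2.715, 0.73]
contact_force: [-4.0, 1.1, 9.1]
t: 9.3
tool_pos: [0.6469, -0.1259, 0.0242]
tool_rot: [-0.957, -2.715, 0.731]
contact_force: [-4.2, 1.9, 12.6]
```

```bash

python3 -m jog '[[0,0,0,0,0.02,0.03,-1],[0,0,0,0,0,0,-1]]'|egrep 't:|pos|contact'; python3 -m jog '[[0,0,0,0,0.01,0.03,-1],[0,0,0,0,0,0,-1],[0,0,0,0,0,0,-1],[0,0,0,0,0,0,-1]]'|egrep 't:|pos|contact'
```

```text
t: 9.55
tool_pos: [0.647, -0.1259, 0.0239]
tool_rot: [-0.957, -2.714, 0.732]
contact_force: [-6.0, 2.6, 15.2]
t: 10.05
tool_pos: [0.6469, -0.1259, 0.0237]
tool_rot: [-0.957, -2.714, 0.732]
contact_force: [-6.7, 3.9, 17.9]
```

At the stop, with a steep force rise over about 1 mm. Letting up.

```bash

python3 -m jog '[[0,0,0,0,-0.1,-0.17,-1],[0,0,0,0,-0.1,-0.17,-1],[0,0,0,0,-0.1,-0.17,-1],[0,0,0,0,-0.1,-0.17,-1],[0,0,0,0,-0.15,-0.26,-1]]'|egrep 't:|pos|contact'; python3 -m jog '[[0,0,0,0,-0.2,-0.4,-1],[0,0,0,0,-0.2,-0.7,-1],[0,0,0,0,0,-1,-1],[0,0,0,0,0,-1,-1],[0,0,0,0,0,-1,-1]]'|egrep 't:|pos|contact'
python3 -m jog '[[0,0,0,0.5,0,-1,-1],[0,0,0,0.5,0,-1,-1],[0,0,0,1,0,-0.6,-1],[0,0,0,1,0,-0.5,-1],[0,0,0,1,0,-0.5,-1]]'|egrep 't:|pos|contact'
python3 to.py r141.2 .466,.21,.20 .466,.21,.036
python3 - <<'E'
from station import viewer
import cv2,numpy as np,pickle
d={n:viewer.get_image(n) for n in("top","scene")};pickle.dump(d,open("d1.pkl","wb"))
a=d["top"]["img"][110:290,230:410];b=d["scene"]["img"][140:320,190:370]
cv2.imwrite("pics/open.png",cv2.resize(np.hstack([a,b])[:,:,::-1],(800,400),interpolation=cv2.INTER_CUBIC))
E
```

```text
t: 10.68
tool_pos: [0.6466, -0.1259, 0.0518]
tool_rot: [-0.955, -2.717, 0.728]
contact_force: [0.9, 0.6, 2.5]
t: 11.3
tool_pos: [0.6784, -0.0856, 0.1655]
tool_rot: [-0.955, -2.716, 0.728]
contact_force: [0.8, -0.4, -0.1]
t: 11.92
tool_pos: [0.6176, 0.0321, 0.2587]
tool_rot: [-0.955, -2.717, 0.727]
contact_force: [0.1, 0.2, -1.0]
xaz 141.3 yaz 51.3 tilt 29.98 lean az 51.3 p [0.6176 0.0321 0.2587]
turn [-6.    0.01  0.01]
.466,.21,.20 [7.66 1.46 1.96]
.466,.21,.036 [0.   0.   5.47]
```

View pics/open.png

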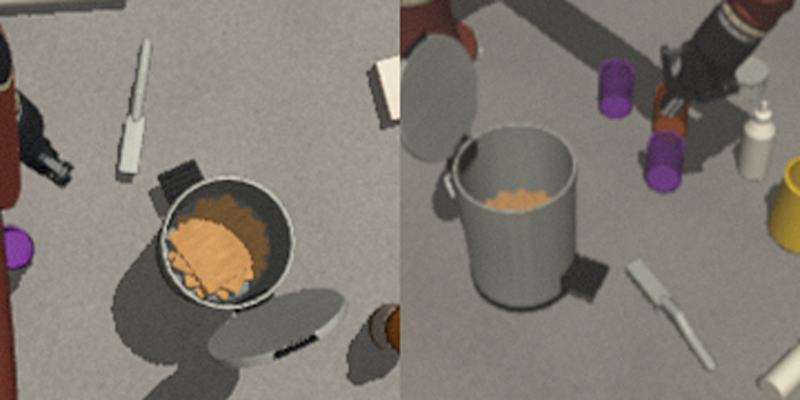

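The lid stands right back on its rest (left panel (277,325)) with the pedal up at (182,180), and the bin hasn't moved. On to the jar.

```bash

python3 -m jog '[[-1,0,0,1,0,0,1],[-1,0,0,1,0,0,1],[-1,0,0,1,0,0,1],[-1,0,0,1,0,0,1],[-1,0,0,1,0,0,1]]'|egrep 't:|pos|contact'; python3 -m jog '[[-1,0,0,1,0,0,1],[0,0,0,0.9,0.7,0.8,1],[0,0,0,0.7,0.7,0.8,1],[0,0,0,0,0,0,1]]'|egrep 't:|pos|contact'
python3 to.py r141.2 .466,.21,.13 .466,.21,.036
python3 - <<'E'
from station import viewer
import cv2,numpy as np
from h import *
r=viewer.get_image("wrist"); 
im=r["img"].copy()
cv2.imwrite("pics/wrist1.png",cv2.resize(im[:,:,::-1],(784,588)))
print(proj(r,[[.466,.21,.092],[.466,.21,0]]))
E
```

```text
t: 12.65
tool_pos: [0.5009, 0.1251, 0.2578]
tool_rot: [-1.033, -2.935, 0.124]
contact_force: [-0.4, -0.4, 0.3]
t: 13.15
tool_pos: [0.4653, 0.2069, 0.2071]
tool_rot: [-1.037, -2.962, 0.005]
contact_force: [-1.0, -0.1, -0.4]
xaz 141.4 yaz 51.4 tilt 0.26 lean az 21.2 p [0.4653 0.2069 0.2071]
turn [-0.04 -0.03  0.04]
.466,.21,.13 [0.05 0.1  2.57]
.466,.21,.036 [0.   0.   3.13]
[[288.89471887 201.25095573]
 [287.7698817  181.82589583]]
```

View pics/wrist1.png

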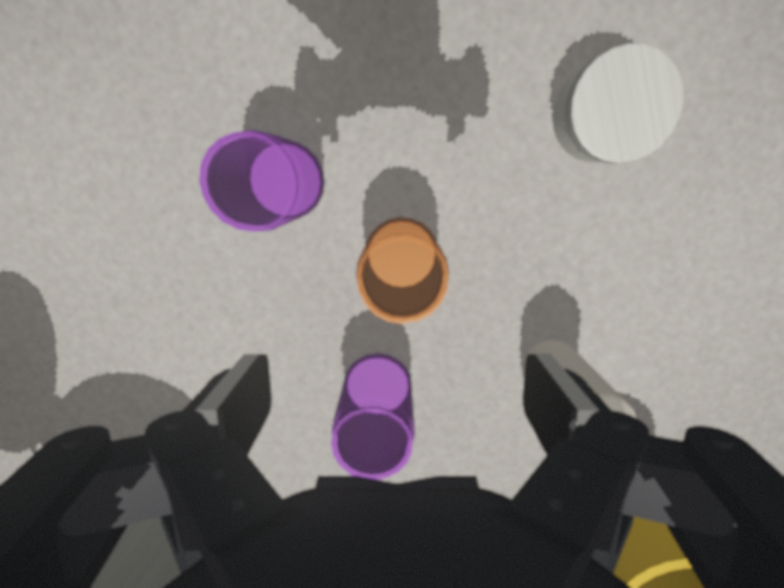

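The wrist view shows the amber jar's mouth at (402,276), against a predicted (404,282), so it's centred between the fingers. Descending and gripping.

```bash

python3 -m jog '[[0,0,0,0.05,0.05,1,1],[0,0,0,0,0.03,1,1],[0,0,0,0,0,1,1],[0,0,0,0,0,1,1],[0,0,0,0,0,1,1]]'|egrep 't:|pos|contact'; python3 -m jog '[[0,0,0,0,0,0.65,1],[0,0,0,0,0,0,1],[0,0,0,0,0,0,-1],[0,0,0,0,0,0,-1],[0,0,0,0,0,0,-1]]' 25;python3 -m jog '[[0,0,0,0,0,0,-1],[0,0,0,0,0,0,-1]]'; python3 to.py .466,.21,.036
```

```text
t: 13.82
tool_pos: [0.4689, 0.2084, 0.06]
tool_rot: [1.043, 2.961, 0.001]
contact_force: [0.3, -0.5, 0.4]
t: 14.45
tool_pos: [0.4688, 0.2094, 0.0419]
tool_rot: [1.041, 2.961, 0.002]
contact_force: [-0.7, -2.6, 7.0]
opening: 0.0623
grip_force: 28.0
t: 14.7
tool_pos: [0.4688, 0.2094, 0.0419]
tool_rot: [1.04, 2.961, 0.002]
contact_force: [-0.7, -2.1, 7.1]
opening: 0.0624
grip_force: 28.0
xaz 141.3 yaz 51.3 tilt 0.21 lean az 178.5 p [0.4688 0.2094 0.0419]
.466,.21,.036 [ 0.08 -0.04  0.2 ]
```

```bash

python3 -m jog '[[0,0,0,0,0,-0.2,-1],[0,0,0,0,0,-0.5,-1],[0,0,0,0,0,-0.8,-1],[0,0,0,0,0,-1,-1],[0,0,0,0,0,-1,-1]]'|egrep 't:|pos|contact|open|grip'; python3 -m jog '[[0,0,0,0,0,-1,-1],[0,0,0,0,0,-1,-1],[0,0,0,0,0,-1,-1],[0,0,0,0,0,-1,-1],[0,0,0,0,0,-1,-1]]'|egrep 't:|pos|contact|open|grip';python3 -m jog '[[0,0,0,0,0,-1,-1],[0,0,0,0,0,-0.4,-1],[0,0,0,0,0,0,-1]]';  python3 to.py r141.3 .556,-.165,.32
```

```text
t: 15.32
tool_pos: [0.4668, 0.2095, 0.1462]
tool_rot: [1.042, 2.964, 0.0]
contact_force: [0.1, -0.4, -1.8]
opening: 0.0624
grip_force: 28.0
t: 15.95
tool_pos: [0.4666, 0.2094, 0.2963]
tool_rot: [1.041, 2.964, 0.001]
contact_force: [0.7, 0.2, -1.5]
opening: 0.0622
grip_force: 28.0
t: 16.32
tool_pos: [0.4672, 0.2095, 0.3375]
tool_rot: [1.041, 2.963, 0.001]
contact_force: [0.2, -0.1, -1.8]
opening: 0.0621
grip_force: 28.0
xaz 141.3 yaz 51.3 tilt 0.09 lean az -162.7 p [0.4672 0.2095 0.3375]
turn [ 0.01  0.01 -0.01]
.556,-.165,.32 [-10.12  -7.89   0.58]
```

```bash

python3 -m jog '[[0,0,0,-0.5,-0.4,0,-1],[0,0,0,-1,-0.78,0,-1],[0,0,0,-1,-0.78,0,-1],[0,0,0,-1,-0.78,0,-1],[0,0,0,-1,-0.78,0,-1]]'|egrep 't:|pos|open|grip'; python3 -m jog '[[0,0,0,-1,-0.78,0,-1],[0,0,0,-1,-0.78,0,-1],[0,0,0,-1,-0.78,0,-1],[0,0,0,-1,-0.78,0,-1],[0,0,0,-0.9,-0.7,0,-1]]'|egrep 't:|pos|open|grip';python3 -m jog '[[0,0,0,-0.5,-0.4,0,-1],[0,0,0,-0.2,-0.13,0,-1],[0,0,0,0,0,0,-1],[0,0,0,0,0,0,-1]]'|egrep 't:|pos|open|grip';  python3 to.py r141.3 .556,-.165,.165
python3 - <<'E'
from h import *
import pickle
from station import viewer
d=pickle.load(open("d1.pkl","rb")); print(back(d["top"],(332.1,218.8),.235))
a=viewer.get_image("top")["img"][110:290,230:410];b=viewer.get_image("scene")["img"][70:250,190:370]
cv2.imwrite("pics/over.png",cv2.resize(np.hstack([a,b])[:,:,::-1],(800,400),interpolation=cv2.INTER_CUBIC))
E
```

```text
t: 16.95
tool_pos: [0.5057, 0.0414, 0.3345]
tool_rot: [-1.041, -2.961, 0.001]
opening: 0.0623
grip_force: 28.1
t: 17.58
tool_pos: [0.5487, -0.1399, 0.3343]
tool_rot: [-1.041, -2.96, -0.0]
opening: 0.0624
grip_force: 28.1
t: 18.08
tool_pos: [0.5557, -0.1634, 0.3368]
tool_rot: [-1.04, -2.964, -0.001]
opening: 0.0629
grip_force: 28.1
xaz 141.3 yaz 51.3 tilt 0.02 lean az -108.0 p [ 0.5557 -0.1634  0.3368]
turn [ 0.   -0.    0.01]
.556,-.165,.165 [-0.04 -0.03  5.73]
[ 0.54304301 -0.17154695  0.235     ]
```

View pics/over.png

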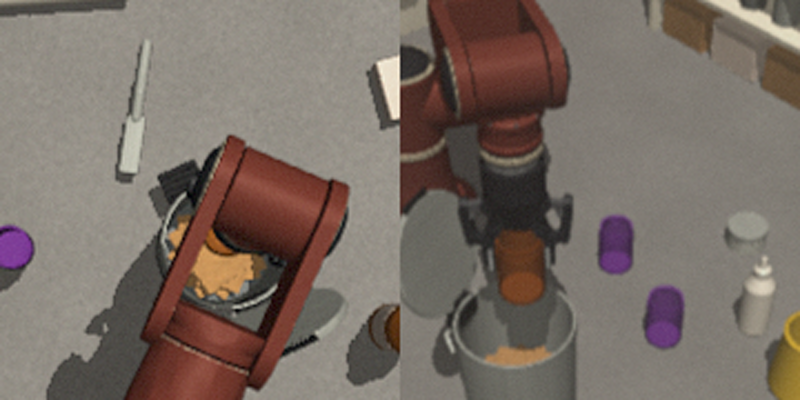

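The jar hangs upright over the mouth (right panel (520,265)) with the lid clear behind it. Lowering.

```bash

python3 -m jog '[[0,0,0,0,0,0.5,-1],[0,0,0,0,0,0.9,-1],[0,0,0,0,0,0.9,-1],[0,0,0,0,0,0.9,-1],[0,0,0,0,0,0.9,-1]]'|egrep 't:|pos|contact'; python3 -m jog '[[0,0,0,0,0,0.6,-1],[0,0,0,0,0,0.4,-1],[0,0,0,0,0,0.25,-1],[0,0,0,0,0,0,-1]]'|egrep 't:|pos|contact';python3 -m jog '[[0,0,0,0,0,0.1,-1],[0,0,0,0,0,0.08,-1],[0,0,0,0,0,0,-1]]'|egrep 't:|pos|contact'
```

```text
t: 18.8
tool_pos: [0.5551, -0.1639, 0.2116]
tool_rot: [-1.041, -2.963, -0.0]
contact_force: [-0.5, -0.0, -2.3]
t: 19.3
tool_pos: [0.5557, -0.1644, 0.1762]
tool_rot: [-1.042, -2.964, 0.0]
contact_force: [0.2, 0.7, -1.7]
t: 19.68
tool_pos: [0.5557, -0.1644, 0.1709]
tool_rot: [1.042, 2.964, -0.0]
contact_force: [0.1, -0.2, -1.6]
```

```bash

python3 -m jog '[[0,0,0,0,0,0.08,-1],[0,0,0,0,0,0.08,-1],[0,0,0,0,0,0,-1]]'|egrep 't:|pos|contact';python3 -m jog '[[0,0,0,0,0,0.06,-1],[0,0,0,0,0,0.05,-1],[0,0,0,0,0,0,-1]]'|egrep 't:|pos|contact'
```

```text
t: 20.05
tool_pos: [0.5554, -0.1644, 0.1657]
tool_rot: [-1.042, -2.963, 0.0]
contact_force: [-0.7, 0.7, -2.3]
t: 20.42
tool_pos: [0.5556, -0.1647, 0.1627]
tool_rot: [-1.042, -2.964, 0.001]
contact_force: [-1.7, -2.3, -1.1]
```

```bash

python3 -m jog '[[0,0,0,0,0,0.03,-1],[0,0,0,0,0,0.03,-1],[0,0,0,0,0,0,-1]]'|egrep 't:|pos|contact'
```

```text
t: 20.8
tool_pos: [0.5557, -0.1648, 0.162]
tool_rot: [1.042, 2.964, -0.001]
contact_force: [-4.6, -2.7, 3.7]
```

```bash

python3 -m jog '[[0,0,0,0.05,-0.09,-0.03,-1],[0,0,0,0,0,0,-1]]'|egrep 't:|pos|contact'
```

```text
t: 21.05
tool_pos: [0.553, -0.1652, 0.162]
tool_rot: [1.042, 2.963, 0.001]
contact_force: [0.2, 0.5, 0.6]
```

Side load is gone. Now I lower the last bit to be sure the jar stands, then open part way.

```bash

python3 -m jog '[[0,0,0,0,0,0.03,-1],[0,0,0,0,0,0.02,-1],[0,0,0,0,0,0,-1]]'|egrep 't:|pos|contact'
python3 -m jog '[[0,0,0,0,0,0,0.55],[0,0,0,0,0,0,0.65],[0,0,0,0,0,0,0.7],[0,0,0,0,0,0,0.7]]'
```

```text
t: 21.42
tool_pos: [0.5532, -0.1654, 0.1619]
tool_rot: [1.041, 2.963, 0.001]
contact_force: [-3.3, 1.9, 6.9]
t: 21.92
tool_pos: [0.552, -0.1664, 0.1598]
tool_rot: [-1.042, -2.962, 0.003]
contact_force: [-3.2, -4.5, 0.3]
opening: 0.0729
grip_force: 0.0
```

```bash

python3 -m jog '[[0,0,0,0,-0.06,0,0.58],[0,0,0,0,0,0,0.58]]'|egrep 't:|pos|contact|open|grip'
python3 -m jog '[[0,0,0,0,0,-0.1,0.58],[0,0,0,0,0,-0.2,0.58],[0,0,0,0,0,0,0.58]]'|egrep 't:|pos|contact|open|grip'
```

```text
t: 22.18
tool_pos: [0.5518, -0.1667, 0.1601]
tool_rot: [-1.042, -2.964, -0.001]
contact_force: [-0.2, -0.7, 0.5]
opening: 0.0672
grip_force: 0.0
t: 22.55
tool_pos: [0.5523, -0.1671, 0.1705]
tool_rot: [1.041, 2.962, -0.0]
contact_force: [0.6, -0.3, -0.2]
opening: 0.0672
grip_force: 0.0
```

```bash

python3 -m jog '[[0,0,0,0,0,-0.6,0.58],[0,0,0,0,0,-1,0.58],[0,0,0,0,0,-1,0.58],[0,0,0,0,0,-1,0.58],[0,0,0,0,0,-1,0.58]]'|egrep 't:|pos|contact'
python3 -m jog '[[0,0,0,0,0,-1,-1],[0,0,0,0,0,-1,-1],[0,0,0,0,0,-1,-1],[0,0,0,0,0,-1,-1],[0,0,0,0,0,-1,-1]]'|egrep 't:|pos|contact'
bash rec.sh; python3 to.py r141.3 .359,-.25,.47 .359,-.25,.365 .545,-.17,.365
python3 - <<'E'
from plan import *
for p in((.359,-.25,.47),(.359,-.25,.365),(.48,-.198,.365)): q,e=ik(p,-Z,(-.8,-.4,1.5,0,2)); print(q.round(2),e,dist(q,lid(1.84)))
from station import viewer
import cv2
r=viewer.get_image("wrist");cv2.imwrite("pics/inbin.png",r["img"][:,:,::-1])
a=viewer.get_image("top")["img"][110:290,230:410];b=viewer.get_image("scene")["img"][70:250,190:370]
top=cv2.resize(np.hstack([a,b]),(560,280)); cv2.imwrite("pics/inbin2.png",np.vstack([cv2.resize(r["img"],(427,320)),np.zeros((0,427,3),np.uint8)])[:,:,::-1] if 0 else np.hstack([cv2.resize(r["img"],(373,280)),cv2.resize(b,(280,280))])[:,:,::-1])
E
```

```text
t: 23.18
tool_pos: [0.5518, -0.167, 0.3099]
tool_rot: [1.041, 2.962, -0.0]
contact_force: [0.0, 1.0, -0.3]
t: 23.8
tool_pos: [0.5514, -0.1668, 0.4599]
tool_rot: [1.041, 2.962, -0.0]
contact_force: [0.5, -0.1, -0.6]
t 23.8 q [-0.423 -0.098  1.388  0.     1.85  -1.318] p [ 0.5514 -0.1668  0.4599] F [ 0.5 -0.1 -0.6] open 0.0003 0.0
xaz 141.3 yaz 51.3 tilt 0.09 lean az 155.8 p [ 0.5514 -0.1668  0.4599]
turn [ 0.    0.02 -0.01]
.359,-.25,.47 [ 3.27 -6.17 -0.34]
.359,-.25,.365 [0.  0.  3.5]
.545,-.17,.365 [-3.17  5.96  0.  ]
[-0.78 -0.42  1.64 -0.    1.93] 2.638586016345812e-10 [(np.float64(0.341), array([ 0.276, -0.168,  0.706])), (np.float64(0.091), array([ 0.359, -0.25 ,  0.47 ]))]
[-0.78 -0.45  1.83 -0.    1.76] 1.9634294190495893e-13 [(np.float64(0.254), array([ 0.337, -0.229,  0.639])), (np.float64(0.048), array([ 0.359, -0.25 ,  0.393]))]
[-0.53 -0.24  1.67 -0.    1.71] 1.1673706445947118e-10 [(np.float64(0.244), array([ 0.401, -0.151,  0.631])), (np.float64(0.06), array([ 0.48 , -0.198,  0.365]))]
```

View pics/inbin2.png

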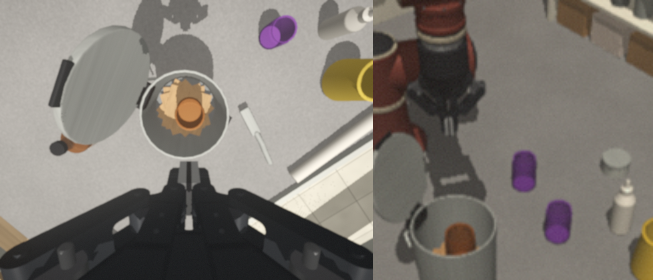

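The jar stands upright on the cartons (left panel (189,108)), the lid is open and the bin hasn't moved. Next I go over the lid to its back and push it.

```bash

python3 -m jog '[[0,0,0,0.2,-0.4,-0.4,-1],[0,0,0,0.45,-0.85,-0.2,-1],[0,0,0,0.5,-0.95,0,-1],[0,0,0,0.5,-0.95,0,-1],[0,0,0,0.5,-0.95,0,-1]]'|egrep 't:|pos|contact'
python3 -m jog '[[0,0,0,0.5,-0.95,0,-1],[0,0,0,0.5,-0.95,0,-1],[0,0,0,0.15,-0.3,0,-1],[0,0,0,0,0,0,-1]]'|egrep 't:|pos|contact'; python3 to.py .357,-.251,.365
```

```text
t: 24.58
tool_pos: [0.4226, -0.2228, 0.4745]
tool_rot: [-1.042, -2.962, -0.0]
contact_force: [-0.6, -0.9, -0.4]
t: 25.08
tool_pos: [0.3558, -0.2525, 0.4751]
tool_rot: [-1.044, -2.963, -0.001]
contact_force: [-0.5, 0.1, 0.0]
xaz 141.2 yaz 51.2 tilt 0.02 lean az -94.7 p [ 0.3558 -0.2525  0.4751]
.357,-.251,.365 [-0.    0.06  3.67]
```

```bash

python3 -m jog '[[0,0,0,0,0,0.9,-1],[0,0,0,0,0,1,-1],[0,0,0,0,0,1,-1],[0,0,0,0,0,0.75,-1],[0,0,0,0,0,0,-1]]'|egrep 't:|pos|contact'
python3 -m jog '[[0,0,0,-0.16,0.31,0,-1],[0,0,0,-0.16,0.31,0,-1],[0,0,0,-0.16,0.31,0,-1],[0,0,0,-0.16,0.31,0,-1],[0,0,0,-0.1,0.18,0,-1]]'|egrep 't:|pos|contact'
python3 -m jog '[[0,0,0,-0.1,0.18,0,-1],[0,0,0,-0.1,0.18,0,-1],[0,0,0,-0.1,0.18,0,-1],[0,0,0,-0.1,0.18,0,-1],[0,0,0,-0.1,0.18,0,-1]]'|egrep 't:|pos|contact'
```

```text
t: 25.7
tool_pos: [0.3563, -0.2514, 0.3633]
tool_rot: [-1.039, -2.96, -0.004]
contact_force: [-0.9, 0.5, 0.5]
t: 26.32
tool_pos: [0.4008, -0.2327, 0.3659]
tool_rot: [-1.041, -2.964, 0.0]
contact_force: [-0.7, -0.4, 0.3]
t: 26.95
tool_pos: [0.4292, -0.2213, 0.366]
tool_rot: [1.042, 2.963, -0.0]
contact_force: [0.2, 0.7, -0.6]
```

```bash

python3 -m jog '[[0,0,0,-0.1,0.18,0,-1],[0,0,0,-0.1,0.18,0,-1],[0,0,0,-0.1,0.18,0,-1],[0,0,0,-0.1,0.18,0,-1],[0,0,0,-0.1,0.18,0,-1]]'|egrep 't:|pos|contact'
python3 -m jog '[[0,0,0,-0.1,0.18,0,-1],[0,0,0,-0.1,0.18,0,-1],[0,0,0,-0.1,0.18,0,-1],[0,0,0,0,0,0,-1]]'|egrep 't:|pos|contact'
python3 -m jog '[[0,0,0,0.25,-0.45,0,-1],[0,0,0,0.5,-0.9,0,-1],[0,0,0,0.5,-0.9,-0.5,-1],[0,0,0,0.3,-0.6,-0.5,-1],[0,0,0,0,0,0,-1]]'|egrep 't:|pos|contact'
python3 -m jog '[[0,0,0,0,0,0,-1],[0,0,0,0,0,0,-1],[0,0,0,0,0,0,-1],[0,0,0,0,0,0,-1],[0,0,0,0,0,0,-1]]'|egrep 't:|pos|contact'
python3 -m jog '[[0,0,0,0,0,0,-1],[0,0,0,0,0,0,-1],[0,0,0,0,0,0,-1],[0,0,0,0,0,0,-1],[0,0,0,0,0,0,-1]]'|egrep 't:|pos|contact'
python3 - <<'E'
from station import viewer
import cv2,numpy as np
a=viewer.get_image("top")["img"][110:290,180:410];b=viewer.get_image("scene")["img"][90:270,180:410]
cv2.imwrite("pics/final.png",cv2.resize(np.hstack([a,b])[:,:,::-1],None,fx=1.73,fy=1.73,interpolation=cv2.INTER_CUBIC))
E
```

```text
t: 27.58
tool_pos: [0.4578, -0.2095, 0.3658]
tool_rot: [-1.042, -2.964, -0.0]
contact_force: [-0.6, 0.1, 0.3]
t: 28.08
tool_pos: [0.4748, -0.2025, 0.3657]
tool_rot: [-1.041, -2.964, -0.0]
contact_force: [-0.4, 0.2, 0.0]
t: 28.7
tool_pos: [0.3837, -0.2412, 0.3977]
tool_rot: [1.045, 2.959, -0.003]
contact_force: [0.3, 0.6, 0.4]
t: 29.32
tool_pos: [0.3849, -0.2402, 0.3957]
tool_rot: [-1.041, -2.964, -0.0]
contact_force: [1.0, -0.6, 0.3]
t: 29.95
tool_pos: [0.3848, -0.2403, 0.3959]
tool_rot: [1.042, 2.964, -0.0]
contact_force: [0.1, 0.3, 0.6]
```

View pics/final.png

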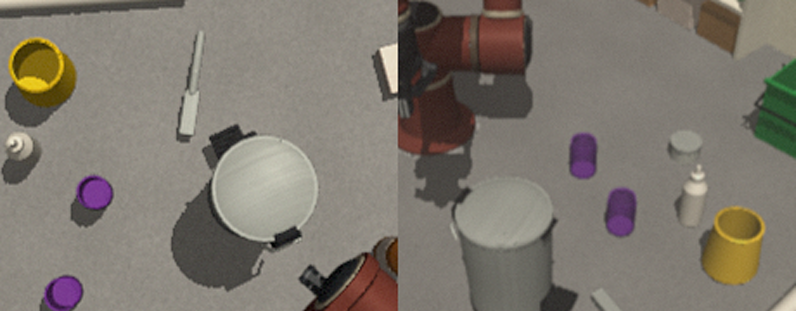

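The lid is shut flat on the bin (left panel (265,187)), the pedal is up, the jar is inside and nothing else has moved. The robot is touching nothing.

```bash
python3 -c "
from station import finish_job
print(finish_job())"
```

```text
the job is handed in; nothing more can be done
None
```

The amber jar is standing upright on the waste in the pedal bin, the lid was pushed over and is shut, nothing else looks moved in the last pictures, and the job is handed in at about 30 s.

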